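# Clip a counting-chamber carrier onto the colony counter

## Task

Load the blue counting-chamber carrier into the orange colony counter: lift the spring clip by its red knob, slide the carrier, front end first, along the channel between the two rails and beneath the raised clip until you feel it firmly against the black end stop, then lower the clip and press it until its sprung foot bears on the carrier and keeps it clamped. Be gentle with the glass: neither ram the carrier into the stop nor crush it with the foot. Leave the dishes, wash bottle and marker where they stand.

Things in the scene. Friction and masses are not known exactly. Their poses are not given: they have to be found in the camera images.
- counter: Orange colony counter, fixed, 270 (x) x 200 (y) mm, flat top (deck) 50 mm above the bench. Origin: centre of its underside. Carrier slides in along +x; z up. Two dark steel rails 6 mm high form a channel 43 mm wide about y = 0, straight from x = 0 to 70 mm; from x = 0 back to x = -27 they flare to a mouth 58 mm wide. The deck reaches back to x = -130.
- stop: Black end stop across the channel, rigid, 42 mm wide and 11 mm high. Origin: on the middle of the face that the carrier's front end must touch, at deck height (70 mm ahead of the counter's origin, 50 mm up). Axes as the counter's. Push the carrier on it with 2 N or more, for a moment, but never more than 12 N.
- clip (a joint): Steel clip's angle, rad: 0 = arm level, grows as it lifts, -0.12 to 1.2. Turns about point clip_hinge (counter's y). Stiff hinge, stays where left; moving it takes 7 N at the knob (10 N if pinched hard). Starts at 0 to 0.04, too low for the carrier to pass; at 0.5 the foot is 23 mm higher. On a carrier the foot touches at 0.09, spring used up at 0; 0.03 to 0.05 clamps well.
- clip_hinge (a point): Point on the hinge line of the clip, 25 mm beyond the stop's face and 18 mm above the deck. Axes as the counter's.
- clip_knob (a point): Centre of the red knob on the clip's tip: round bar 18 mm in diameter, 24 mm long along the hinge line (counter's y); pinch its flat ends from above, fingers astride the clip's arm (14 mm wide). At clip = 0 it is 45 mm from the hinge towards -x and 18 mm above it. It may turn between the fingers as the clip swings. Axes turn with the clip.
- foot: White sprung foot under the clip's tip: round bar 10 mm in diameter, 14 mm long. Origin: its lowest point, at clip = 0 45 mm from the hinge towards -x and 14 mm below it (4 mm above the deck). It gives up to 4 mm upwards against a spring of 1.5 N/mm (6 N when used up), then is solid. It must press on the carrier with at least 1.5 N when done and never with more than 12 N.
- carrier: Loose blue carrier plate with a glass counting chamber, 95 (x) x 40 (y) x 8 mm thick, about 80 g, lying flat on the bench to the left or right of the counter. Origin: centre of its underside. Its front end is +x; a grip tab stands on it near the rear.
- carrier_front (a point): Middle of the carrier's front end, at its underside (47.5 mm ahead of the origin).
- carrier_tab (a point): Middle of the carrier's upright grip tab, 30 mm behind the carrier's origin and 22 mm above its underside. The tab is 26 mm long (x), 14 mm wide (y) and rises from 8 to 36 mm above the underside. Pinch it across its width, fingertips above the rails.
- dishes: Bystander: stack of three red culture dishes, 90 mm in diameter, 44 mm high, on the other side of the counter from the carrier. Origin: centre of its underside.
- wash_bottle: Bystander: white wash bottle with a red cap, 60 mm in diameter, 140 mm high, beyond the counter. Origin: centre of its underside.
- marker: Bystander: black and blue marker pen, 120 x 14 x 14 mm, lying on the bench beyond the counter. Origin: centre of its underside.

How it is judged:
On the way, in this order (a step that is already met when the one before it is completed fails the run):
1. the clip is lifted clear (above 0.15 rad) (value of joint clip above 0.15 rad), for 0.2 s.
2. the carrier is slid home beneath the lifted clip and felt against the end stop (over 2 N) (value of joint clip above 0.12 rad and contact force between carrier and stop above 2 N and x of carrier_front in the frame of stop between -0.002 and 0.003 m and y of carrier_front in the frame of stop between -0.004 and 0.004 m and z of carrier in the frame of stop between -0.003 and 0.003 m and angle between the x axis of carrier and the x axis of stop, either way round below 0.08 rad), for 0.1 s.
At the end, for the whole second after the job is handed in: the carrier lies flat on the deck in the channel, its front end within 2 mm of the end stop's face, within 4 mm of the channel's middle and 0.08 rad of its direction, with the clip's foot pressing on it with at least 1.5 N; everything is released and at rest (x of carrier_front in the frame of stop between -0.002 and 0.003 m and y of carrier_front in the frame of stop between -0.004 and 0.004 m and z of carrier in the frame of stop between -0.003 and 0.003 m and angle between the x axis of carrier and the x axis of stop, either way round below 0.08 rad and contact force between foot and carrier above 1.5 N and linear speed of carrier below 0.01 m/s and velocity of joint clip between -0.05 and 0.05 rad/s); the robot touches nothing.
It fails at once if the carrier is rammed on the end stop (over 12 N) (contact force between carrier and stop above 12 N).
It fails at once if the foot crushes the carrier (over 12 N) (contact force between foot and carrier above 12 N).
It fails at once if the dishes are moved by more than 20 mm (distance of dishes from where it was at the start of the episode above 0.02 m).
It fails at once if the wash bottle is moved by more than 20 mm (distance of wash_bottle from where it was at the start of the episode above 0.02 m).
It fails at once if the marker is moved by more than 20 mm (distance of marker from where it was at the start of the episode above 0.02 m).
It also fails if it takes over 72 s, if anything falls off the work surface, if the arm or the gripper's body presses on something with over 40 N, if the wrist force passes 120 N, or if a joint passes its speed limit or range.

## Robot

A 7-joint arm with a two-finger parallel gripper is mounted at the origin on the work surface. World frame = base frame: x ahead of the robot, y to its left, z up, the work surface at z = 0. Lengths are in m, angles in rad, forces in N, time in s.
With the tool pointing down it reaches from about 0.4 to 0.875 m from the base axis. Payload 19.3 kg.
Tool frame: the origin (TCP) lies at the very end of the fingers, on their centre line; the grasp point (between the pads) lies 19 mm behind it (manip.grasp_offset is the distance from the TCP to the grasp point, in m); z points along the fingers, y is the line along which they close (so a half turn about z gives the same grasp; the last joint's range is limited). The gripper opens to 85 mm and grips with 20 to 120 N. Pads are 22 mm wide; open, the fingers measure 114 mm over their backs; the gripper's body (76 mm by 85 mm) begins 54 mm behind the grasp point. The pads swing forward as they close: fully open they stand 13 mm farther back than shut.
Start: joints at [1.25, 0.521, -0.036, 1.599, 0.021, 1.021, -0.113], TCP at [0.155, -0.605, 0.231] pointing down, gripper open.
Joint ranges: [-2.91, 2.91], [-0.3, 2.13], [-1.5, 1.42], [0.17, 2.43], [-1.26, 4.41], [0.16, 1.93], [-2.52, 2.52]. Speed limits (rad/s): [1.89, 1.89, 2.39, 2.39, 3.01, 3.01, 3.01].

## Interface

Orientations are given as a 3x3 rotation matrix whose columns are the frame's x, y, z axes.
In Python, from plant import manip, optics gives the robot as it stands.
- The arm moves only by the shell command python3 -m creep 'ROWS' [FORCE]. ROWS is JSON, a list of rows, each a list of 3 entries, a list of its own where there are three numbers: the turn, a rotation vector about the tool's x, y, z in rad, then the shift along the tool's x, y, z in cm, then the opening, from -1 (shut) to 1 (fully open). In form: [[[rx, ry, rz], [tx, ty, tz], claw], ...]. A call has 1 to 20 rows; each row shifts and turns the commanded pose from where the row before left it, along the tool's axes as they then stand; what a row does not reach is not made up. A row lasts 1/10 s, in which the tool goes at most 50 mm and 8.59 degrees, less where a joint would pass 70% of its speed; a pose out of reach is approached as far as the arm can. A call with a gripper value outside its range is refused whole. The fingers move at their own pace and stop on an object; FORCE is the grip in N (left out, the last holds). Time passes only in rows, so rows that do not move let the fingers close. It gives the time, the measured TCP pose, the force, the opening and the grip force at its end, in the units of the state.
- manip.get_state(): the state, without advancing time (a new reading comes with each control period).
- optics.get_image(name): name is "scene" or "top" or "wrist"; returns the picture (384x512x3 uint8, blue, green, red); there is no depth.
- optics.get_calibration(name): a dict with "fov_y" (degrees; the focal length in pixels is half the picture's height over the tangent of half this angle, whatever the lens; pixels are square), "cx", "cy" (the principal point, pixels), "R" (3x3) and "t" (3): a world point X has camera coordinates R X + t. Camera axes: x right, y down, z forward; pixel columns grow to the right and rows downward; lengths in m; the calibration is good to about 2 mm. A picture is of the moment at which its call begins: read the wrist's pose just before it. get_calibration takes no time and is no camera call; for the wrist camera it gives the pose at the moment of the call.
- manip.hand_in(): hands the job in; it is judged then, once.
The state is a dict: "clock": time; "qpos": joint angles; "joint_vel": joint speeds; "joint_torque": joint torques, N m; "tcp_pos": TCP position; "ee_rot": TCP orientation; "ft_force": force on the tool from outside, world axes, zero at the start; "torque": the same for the moment, N m; "finger_gap": opening from 0.0 (shut) to 1.0 (fully open); "gripper_force": force on a finger pad.
Only numpy, scipy, OpenCV 4.12 (cv2) and the standard library are available. Lean on these libraries where they do the work, as an engineer would, in place of code of your own. Each camera call takes 0.05 s, during which the arm holds its last target. There are 200 camera calls.

## Working session

There is one attempt and no reset: what is moved stays moved. The work goes in short steps, Python scripts to look and compute and a shell command to move; the robot and the scene stay as the last step left them, time stands still between calls to the robot, and variables do not carry over. Pictures are saved under pics/ and viewed, at most 11 in all, crops included, and the job is handed in when it is done.

```bash
ls; mkdir -p pics
python3 - <<'E'
from plant import manip, optics
import cv2,numpy as np
s=manip.get_state()
print({k:np.round(v,3).tolist() for k,v in s.items()})
for n in("scene","top"):
    cv2.imwrite(f"pics/{n}0.png",optics.get_image(n)); c=optics.get_calibration(n); print(n,{k:np.round(v,4).tolist() for k,v in c.items()})
E
```

```text
pics
{'clock': 0.0, 'qpos': [1.25, 0.522, -0.036, 1.6, 0.021, 1.021, -0.113], 'joint_vel': [0.002, 0.001, 0.0, 0.001, -0.001, -0.001, -0.002], 'joint_torque': [0.0, -92.712, 1.98, -36.993, 0.018, 0.008, 0.0], 'tcp_pos': [0.155, -0.605, 0.231], 'ee_rot': [[0.969, 0.248, -0.0], [0.248, -0.969, 0.001], [-0.0, -0.001, -1.0]], 'ft_force': [-0.169, 1.089, 0.563], 'torque': [-0.078, -0.029, 0.003], 'gripper_force': 0.0, 'finger_gap': 1.0}
scene {'fov_y': 55.1392, 'cx': 255.4787, 'cy': 191.7975, 'R': [[-0.0804, 0.9967, -0.0089], [0.6556, 0.0462, -0.7537], [-0.7508, -0.0665, -0.6571]], 't': [0.0436, -0.3105, 1.5258]}
top {'fov_y': 48.7604, 'cx': 253.507, 'cy': 187.1796, 'R': [[0.0286, -0.9996, -0.0057], [-0.9969, -0.0281, -0.0734], [0.0733, 0.0078, -0.9973]], 't': [0.0072, 0.5974, 1.2624]}
```

View pics/top0.png

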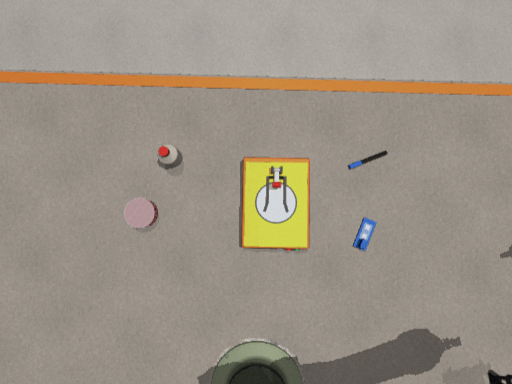

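View pics/scene0.png

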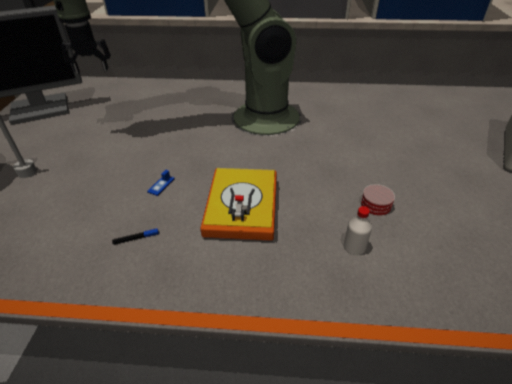

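The top view shows the counter's yellow deck at about px (243–310, 157–248), with the red knob at (277,184). The carrier is at (365,234) with its tab at the lower-left end (360,243). The marker is at (367,160), the dishes at (140,213) and the bottle at (168,156).

```bash
cat > h.py <<'E'
import cv2,numpy as np
from plant import manip, optics
def K(c):
    f=192/np.tan(np.radians(c["fov_y"])/2); return f
def ray(c,uv,z):
    "world points on plane z seen at pixels uv"
    uv=np.atleast_2d(uv).astype(float); f=K(c); R=np.array(c["R"]);t=np.array(c["t"])
    d=np.c_[(uv[:,0]-c["cx"])/f,(uv[:,1]-c["cy"])/f,np.ones(len(uv))]@R
    o=-R.T@t
    return o+d*((z-o[2])/d[:,2])[:,None]
def proj(c,X):
    p=np.atleast_2d(X)@np.array(c["R"]).T+np.array(c["t"]); return p[:,:2]/p[:,2:]*K(c)+[c["cx"],c["cy"]]
def blob(m):
    n,l,s,_=cv2.connectedComponentsWithStats(m.astype(np.uint8)); i=1+np.argmax(s[1:,4]); return l==i
def rect(c,m,z):
    "metric min-area rectangle of mask on plane z"
    k,_=cv2.findContours(m.astype(np.uint8),cv2.RETR_EXTERNAL,cv2.CHAIN_APPROX_NONE)
    P=ray(c,max(k,key=len)[:,0],z)[:,:2]
    return cv2.minAreaRect((P*1000).astype(np.float32))
E
python3 - <<'E'
from h import *
for n in("top","scene"):
    c=optics.get_calibration(n); im=cv2.imread(f"pics/{n}0.png"); h=cv2.cvtColor(im,cv2.COLOR_BGR2HSV); H,S,V=[h[...,i] for i in range(3)]
    y=blob((H>22)&(H<34)&(S>150)&(V>100)); print(n,"deck",rect(c,y,.05))
    b=(H>100)&(H<125)&(S>120)
    b[:, :]&=True
    u,v=np.meshgrid(range(512),range(384))
    cm=b&((u>345)&(u<385)&(v>210)&(v<260) if n=="top" else (u>140)&(u<180)&(v>165)&(v<200))
    cm=cv2.morphologyEx(cm.astype(np.uint8),cv2.MORPH_CLOSE,np.ones((5,5)))>0
    print("carrier",rect(c,cm,.008))
    r=((H<6)|(H>174))&(S>170); k=blob(r&((u>268)&(u<286)&(v>176)&(v<192) if n=="top" else (u>230)&(u<250)&(v>190)&(v<205)))
    print("knob",ray(c,[u[k].mean(),v[k].mean()],.09),k.sum())
    cv2.imwrite(f"pics/{n}c.png",cv2.resize(np.hstack([im[205:265,340:390],im[155:215,250:300]]) if n=="top" else im[160:245,140:290],None,fx=5,fy=5))
E
```

```text
top deck ((547.7830810546875, -42.57914733886719), (251.2468719482422, 185.5786590576172), 0.520448625087738)
carrier ((466.0766296386719, -315.6068420410156), (39.52592086791992, 92.72348022460938), 69.51905059814453)
knob [[ 0.60209255 -0.04130588  0.09      ]] 33
scene deck ((545.350830078125, -41.189308166503906), (248.2704620361328, 181.80101013183594), 0.6037951111793518)
carrier ((455.6946716308594, -310.42724609375), (50.32257080078125, 122.60986328125), 76.85758972167969)
knob [[ 0.60495787 -0.04021183  0.09      ]] 34
```

View pics/topc.png

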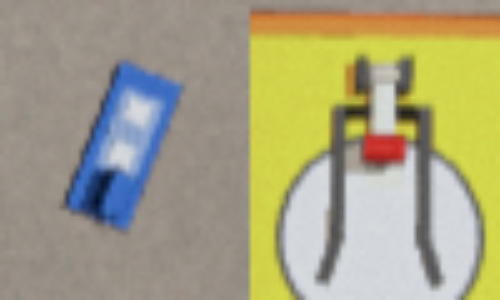

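```bash
python3 -m creep '[[[0,0,0.12],[0,0,0],1],[[0,0,0.121],[0,0,0],1],[[0,0,0],[3,-3.73,0],1],[[0,0,0],[3,-3.73,0],1],[[0,0,0],[3,-3.73,0],1],[[0,0,0],[3,-3.73,0],1],[[0,0,0],[3,-3.73,0],1],[[0,0,0],[3,-3.73,0],1],[[0,0,0],[3,-3.73,0],1],[[0,0,0],[3,-3.73,0],1],[[0,0,0],[3,-3.73,0],1],[[0,0,0],[3,-3.73,0],1],[[0,0,0],[3,-3.73,0],1],[[0,0,0],[3,-3.73,0],1],[[0,0,0],[3,-3.73,0],1],[[0,0,0],[3,-3.73,0],1],[[0,0,0],[2.5,-3.73,0],1],[[0,0,0],[0,0,0],1]]'
python3 - <<'E'
from h import *
s=manip.get_state(); c=optics.get_calibration("wrist"); im=optics.get_image("wrist"); cv2.imwrite("pics/w1.png",im)
np.save("w1.npy",c,allow_pickle=True)
print(s["clock"],np.round(s["tcp_pos"],4),np.round(s["ee_rot"],3).tolist(),{k:np.round(v,3).tolist() for k,v in c.items()})
E
```

```text
clock: 1.9
tcp_pos: [0.5966, -0.0351, 0.2306]
ee_rot: [[1.0, 0.017, 0.0], [0.017, -1.0, 0.003], [0.0, -0.003, -1.0]]
ft_force: [-1.1, -0.4, 0.1]
finger_gap: 1.002
gripper_force: 0.0
1.9 [ 0.5966 -0.0351  0.2306] [[1.0, 0.017, 0.0], [0.017, -1.0, 0.003], [0.0, -0.003, -1.0]] {'fov_y': 63.871, 'cx': 255.593, 'cy': 187.445, 'R': [[0.017, -1.0, -0.003], [-0.947, -0.017, 0.321], [-0.321, -0.003, -0.947]], 't': [-0.043, 0.523, 0.572]}
```

View pics/w1.png

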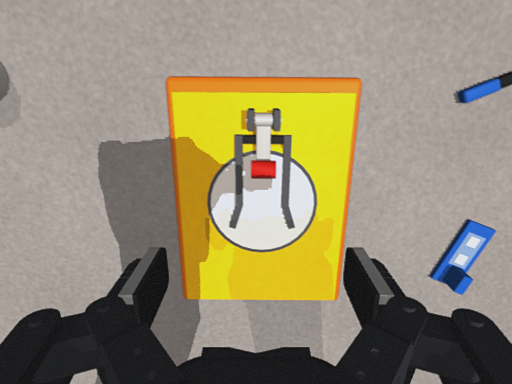

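The wrist view shows the knob at (263,169). The straight rails are at u≈240 and 287 for v 145–190, the stop bar is at v≈139, and the carrier is at (463,257).

Run:
```python
from h import *
c=np.load("w1.npy",allow_pickle=True).item(); im=cv2.imread("pics/w1.png"); h=cv2.cvtColor(im,cv2.COLOR_BGR2HSV); H,S,V=[h[...,i].astype(int) for i in range(3)]
u,v=np.meshgrid(range(512),range(384))
k=blob(((H<6)|(H>174))&(S>170)&(abs(u-263)<20)&(abs(v-169)<15)); 
print("knob px",u[k].min(),u[k].max(),v[k].min(),v[k].max()); print("knob@.086",ray(c,[u[k].mean(),v[k].mean()],.086)[0]*1e3, "ends",ray(c,[[u[k].min()-.5,169],[u[k].max()+.5,169]],.088)[:,1]*1e3)
y=blob((S>150)&(H>5)&(H<34)&(abs(u-263)<110)&(v>92)&(v<300)); 
P=[]
dark=(im.max(2)<95)
for r in range(148,205,4):
    L=np.where(dark[r,225:252])[0]+225; Rr=np.where(dark[r,275:302])[0]+275
    if len(L) and len(Rr):
        a=ray(c,[[L.min()-.5,r],[L.max()+.5,r],[Rr.min()-.5,r],[Rr.max()+.5,r]],.056)*1e3
        P.append([a[0,0],a[1:3,1].mean(),a[1,1]-a[2,1],a[0,1]-a[3,1]]); print(np.round(P[-1],1))
P=np.array(P);print("fit",np.polyfit(P[:,0],P[:,1],1), P[:,1].mean())
for col in(246,250,278,282): 
    d=np.where(dark[128:150,col])[0]+128; print("stop rows",col,d.min(),d.max(),ray(c,[[col,d.max()+.5],[col,d.min()-.5]],.061)[:,0]*1e3, ray(c,[col,d.max()+.5],.05)[0,0])
# deck edges (orange outer edge at z .05)
o=(S>150)&(H>3)&(H<34)
for r in range(110,290,30):
    w=np.where(o[r])[0]; w=w[(w>140)&(w<380)]; print(r,w.min(),w.max(),ray(c,[[w.min()-.5,r],[w.max()+.5,r]],.05)[:,:2].round(4).tolist())
w=np.where(o[:,262])[0]; print(w.min(),w.max(),ray(c,[[262,w.min()-.5],[262,w.max()+.5]],.05)[:,0])
b=blob(cv2.morphologyEx(((H>100)&(H<125)&(S>120)&(u>425)&(v>210)&(v<300)).astype(np.uint8),cv2.MORPH_CLOSE,np.ones((9,9))))
print("carrier",rect(c,b,.008)); 
g=cv2.resize(im[210:300,420:510],None,fx=5,fy=5); g2=cv2.resize(im[95:240,200:330],None,fx=3.1,fy=3.1)[:450]
cv2.imwrite("pics/w1c.png",np.hstack([g,g2[:450, :350]] ) if g2.shape[0]>=450 else g)
```

```text
knob px 252 274 161 177
knob@.086 [600.9681294 -40.6321279  86.       ] ends [-29.70421544 -51.73865567]
[615.  -40.5  43.8  45.8]
[606.5 -40.7  39.9  46.2]
[602.  -40.8  44.3  64.4]
[597.6 -40.9  44.5  77.4]
[593.4 -42.6  47.9  56.4]
[588.9 -41.1  44.9  52.4]
[584.5 -40.7  44.   56.9]
[580.  -41.3  43.1  56.1]
[575.4 -41.4  43.3  56.3]
[570.9 -41.   44.6  56.6]
[566.2 -41.1  44.8  56.8]
[561.7 -40.7  43.9  51.6]
[557.  -40.8  44.1  51.8]
[552.2 -40.9  44.3  52. ]
fit [ 3.59882551e-05 -4.10547704e+01] -41.03381678333342
stop rows 246 135 142 [621.80624296 629.94781839] 0.619776228400699
stop rows 250 135 142 [621.87573457 630.0164291 ] 0.619848168184455
stop rows 278 135 143 [621.33560892 630.49656124] 0.6192890140360732
stop rows 282 135 143 [621.40517026 630.56513115] 0.619361026006473
110 168 358 [[0.6518, 0.0573], [0.6551, -0.1376]]
140 171 354 [[0.6211, 0.0565], [0.6244, -0.1372]]
170 173 351 [[0.5883, 0.0567], [0.5917, -0.1379]]
200 176 348 [[0.5534, 0.0558], [0.5568, -0.1386]]
230 178 344 [[0.516, 0.0559], [0.5195, -0.1381]]
260 181 341 [[0.476, 0.0549], [0.4795, -0.1389]]
77 299 [0.68561467 0.42048483]
carrier ((459.4139404296875, -318.70001220703125), (59.347129821777344, 101.97659301757812), 69.73550415039062)
```

View pics/w1c.png

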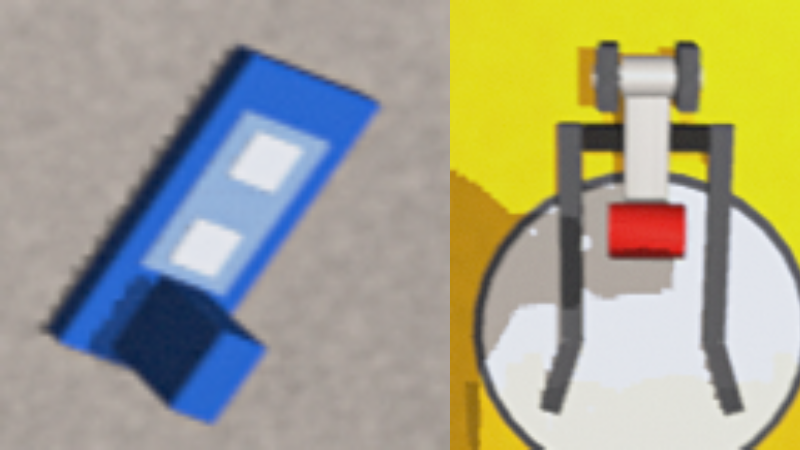

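```bash
python3 -m creep '[[[0,0,0.008],[0.48,0.57,0],0.5],[[0,0,0],[0,0,2],0.3],[[0,0,0],[0,0,3],0.2],[[0,0,0],[0,0,3],0],[[0,0,0],[0,0,3],0],[[0,0,0],[0,0,2.5],0],[[0,0,0],[0,0,1.6],0],[[0,0,0],[0,0,1],0],[[0,0,0],[0,0,0],0]]' 40
python3 -m creep '[[[0,0,0],[0,0,0],-1],[[0,0,0],[0,0,0],-1],[[0,0,0],[0,0,0],-1],[[0,0,0],[0,0,0],-1],[[0,0,0],[0,0,0],-1],[[0,0,0],[0,0,0],-1],[[0,0,0],[0,0,0],-1],[[0,0,0],[0,0,0],-1]]' 40
python3 - <<'E'
from h import *
cv2.imwrite("pics/w2.png",optics.get_image("wrist"))
E
```

```text
clock: 2.85
tcp_pos: [0.5988, -0.0485, 0.0694]
ee_rot: [[1.0, 0.0, -0.002], [0.0, -1.0, -0.0], [-0.002, 0.0, -1.0]]
ft_force: [-0.6, 0.4, 0.7]
finger_gap: 0.501
gripper_force: 0.0
clock: 3.65
tcp_pos: [0.5991, -0.042, 0.0714]
ee_rot: [[1.0, 0.005, -0.001], [0.005, -1.0, 0.005], [-0.001, -0.005, -1.0]]
ft_force: [-8.1, 28.1, 2.2]
finger_gap: 0.269
gripper_force: 42.0
```

View pics/w2.png

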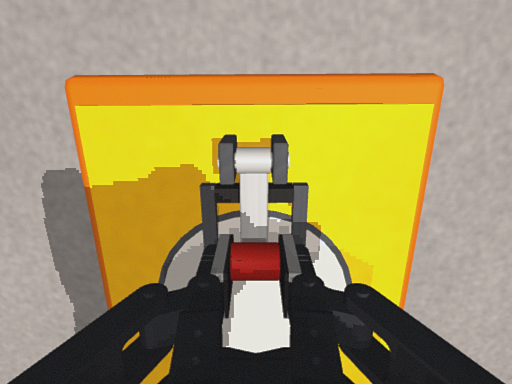

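The knob is gripped: the gap is 23 mm and the picture shows it at (255,262) between the fingers. I'll relieve the side load, then lift along the arc.

```bash
python3 -m creep '[[[0,0,0],[0,-0.3,0],-1],[[0,0,0],[0,-0.3,0],-1],[[0,0,0],[0.2,0,-0.44],-1],[[0,0,0],[0.25,0,-0.42],-1],[[0,0,0],[0,0,0],-1]]'
python3 -m creep '[[[0,0,0],[0.14,0,-0.2],-1],[[0,0,0],[0.14,0,-0.19],-1],[[0,0,0],[0.16,0,-0.18],-1],[[0,0,0],[0.17,0,-0.18],-1],[[0,0,0],[0.18,0,-0.17],-1],[[0,0,0],[0.18,0,-0.16],-1],[[0,0,0],[0.2,0,-0.15],-1],[[0,0,0],[0.2,0,-0.14],-1],[[0,0,0],[0,0,0],-1],[[0,0,0],[0,0,0],-1]]'
```

```text
clock: 4.2
tcp_pos: [0.6037, -0.0411, 0.0797]
ee_rot: [[1.0, 0.002, -0.001], [0.002, -1.0, 0.0], [-0.001, -0.0, -1.0]]
ft_force: [-7.0, 4.1, 0.5]
finger_gap: 0.269
gripper_force: 41.3
clock: 5.2
tcp_pos: [0.6166, -0.041, 0.0928]
ee_rot: [[1.0, 0.002, -0.002], [0.002, -1.0, 0.001], [-0.002, -0.001, -1.0]]
ft_force: [-7.4, 4.1, -7.2]
finger_gap: 0.268
gripper_force: 39.9
```

```bash
python3 -m creep '[[[0,0,0],[0,0,0],0.3],[[0,0,0],[0,0,0],0.3],[[0,0,0],[0,0,0],0.3],[[0,0,0],[0,0,-1],0.3],[[0,0,0],[0,0,-3],0.3],[[0,0,0],[0,0,-4],0.3],[[0,0,0],[0,0,-3],0.3],[[0,0,0],[-2.53,3.77,0],0.3],[[0,0,0],[-2.53,3.77,0],0.3],[[0,0,0],[-2.53,3.77,0],0.3],[[0,0,0],[-2.53,3.77,0],0.3],[[0,0,0],[-2.53,3.77,0],0.3],[[0,0,0],[-2.53,3.77,0],0.3],[[0,0,0],[-2.53,3.77,0],0.3],[[0,0,0.119],[0,0,0],0.3],[[0,0,0.119],[0,0,0],0.3],[[0,0,0.119],[0,0,0],0.3],[[0,0,0],[0,0,0],0.3],[[0,0,0],[0,0,0],0.3]]'
python3 - <<'E'
from h import *
c=optics.get_calibration("wrist"); im=optics.get_image("wrist"); s=manip.get_state(); cv2.imwrite("pics/w3.png",im); np.save("w3.npy",c,allow_pickle=True)
print(s["tcp_pos"],s["ee_rot"], proj(c,[[.438,-.3055,.036],[.466,-.316,.008]]))
ct=optics.get_calibration("top"); cv2.imwrite("pics/t3.png",optics.get_image("top"))
E
```

```text
clock: 7.1
tcp_pos: [0.4413, -0.3055, 0.2032]
ee_rot: [[0.939, -0.344, 0.001], [-0.344, -0.939, -0.0], [0.001, 0.0, -1.0]]
ft_force: [-0.0, 0.4, -0.2]
finger_gap: 0.649
gripper_force: 0.0
[ 0.44120229 -0.30538792  0.20302518] [[ 9.38885679e-01 -3.44228813e-01  4.53726348e-04]
 [-3.44228741e-01 -9.38885787e-01 -2.29971065e-04]
 [ 5.05159886e-04  5.97308896e-05 -9.99999871e-01]] [[257.64964486 169.7537808 ]
 [257.72988533 136.6315149 ]]
```

View pics/w3.png

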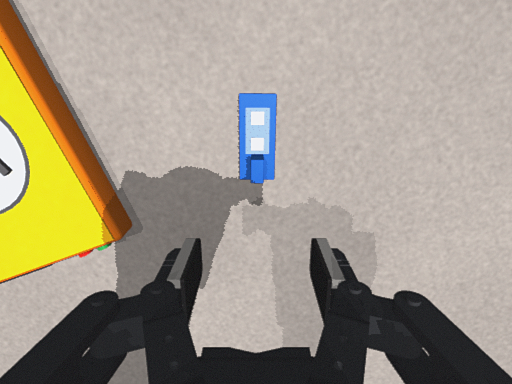

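The carrier now lies upright in the picture: its front edge is at v≈94 (u 239–276), its rear at v≈179, and its tab at about (257,168).

Run:
```python
from h import *
c=np.load("w3.npy",allow_pickle=True).item(); im=cv2.imread("pics/w3.png"); h=cv2.cvtColor(im,cv2.COLOR_BGR2HSV); H,S,V=[h[...,i].astype(int) for i in range(3)]
u,v=np.meshgrid(range(512),range(384))
m=(H>98)&(H<125)&(S>110)&(u>225)&(u<290)&(v>85)&(v<200)
R=np.array([[.939,.344],[-.344,.939]])  # rows->carrier-ish axes (x fwd, y left) = R^T p
ax=np.array([.939,-.344]);ay=np.array([.344,.939])
for r in(100,110,120,130,140,148):
    w=np.where(m[r])[0]; P=ray(c,[[w.min()-.5,r],[w.max()+.5,r]],.008)[:,:2]*1e3; M=P.mean(0); print(r,w.min(),w.max(),"mid",M.round(1),"width",np.linalg.norm(P[0]-P[1]).round(1),"along/across",(M@ax).round(1),(M@ay).round(1))
for col in(243,248,268,272):
    w=np.where(m[:,col])[0]; P=ray(c,[[col,w.min()-.5],[col,w.max()+.5]],.008)[:,:2]*1e3; print(col,w.min(),w.max(),(P@ax).round(1))
    if col==248: A=P
for r in range(174,190): 
    w=np.where(m[r])[0]; 
    if len(w): print(r,w.min(),w.max(), end='; ')
print("\nring tcp",(np.array([441.2,-305.4])@ax).round(1),(np.array([441.2,-305.4])@ay).round(1))
cv2.imwrite("pics/w3c.png",cv2.resize(im[88:190,230:285],None,fx=5.5,fy=5.5))
```

```text
100 239 275 mid [ 502.6 -328.5] width 39.1 along/across 585.0 -135.6
110 239 275 mid [ 493. -325.] width 39.5 along/across 574.7 -135.6
120 239 275 mid [ 483.1 -321.4] width 39.9 along/across 564.2 -135.6
130 239 275 mid [ 473.1 -317.7] width 40.3 along/across 553.5 -135.6
140 240 274 mid [ 462.8 -314. ] width 38.5 along/across 542.6 -135.6
148 239 274 mid [ 454.6 -310.4] width 40.0 along/across 533.7 -135.1
243 93 178 [592.6 498.3]
248 93 179 [592.6 497.1]
268 94 179 [591.5 497.1]
272 94 179 [591.5 497.1]
174 240 273; 175 240 273; 176 240 273; 177 240 273; 178 240 273; 179 241 273; 180 251 263; 181 251 263; 182 251 262; 
ring tcp 519.3 -135.0
```

View pics/w3c.png

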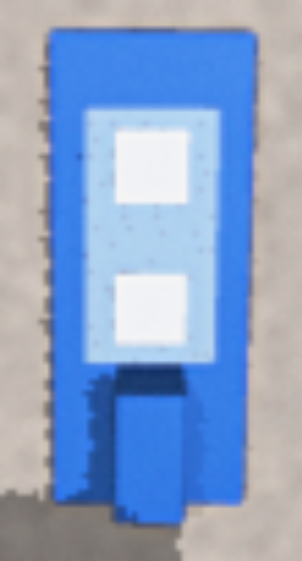

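```bash
python3 -m creep '[[[0,0,0],[-0.47,0.05,2],0.2],[[0,0,0],[0,0,3.5],0],[[0,0,0],[0,0,3.5],0],[[0,0,0],[0,0,3.5],0],[[0,0,0],[0,0,3],0],[[0,0,0],[0,0,2],0],[[0,0,0],[0,0,1],0],[[0,0,0],[0,0,0.5],0],[[0,0,0],[0,0,0],0],[[0,0,0],[0,0,0],0]]' 40
python3 -m creep '[[[0,0,0],[0,0,0],-0.4],[[0,0,0],[0,0,0],-0.7],[[0,0,0],[0,0,0],-1],[[0,0,0],[0,0,0],-1],[[0,0,0],[0,0,0],-1],[[0,0,0],[0,0,0],-1],[[0,0,0],[0,0,0],-1]]' 40
```

```text
clock: 8.2
tcp_pos: [0.4369, -0.3046, 0.0135]
ee_rot: [[0.938, -0.348, 0.001], [-0.348, -0.938, -0.001], [0.001, 0.0, -1.0]]
ft_force: [-0.2, -1.2, 0.3]
finger_gap: 0.501
gripper_force: 0.0
clock: 8.9
tcp_pos: [0.4368, -0.3046, 0.0134]
ee_rot: [[0.938, -0.348, 0.001], [-0.348, -0.938, -0.001], [0.001, 0.0, -1.0]]
ft_force: [-1.1, -0.3, 8.8]
finger_gap: 0.156
gripper_force: 39.7
```

```bash
python3 -m creep '[[[0,0,0],[0,0,-1],-1],[[0,0,0],[0,0,-2.5],-1],[[0,0,0],[0,0,-3.5],-1],[[0,0,0],[0,0,-3],-1],[[0,0,-0.091],[0,0,-2],-1],[[0,0,-0.091],[0,0,0],-1],[[0,0,-0.091],[0,0,0],-1],[[0,0,-0.091],[0,0,0],-1],[[0,0,0],[-0.2,-3,0],-1],[[0,0,0],[-0.2,-4,0],-1],[[0,0,0],[-0.2,-4,0],-1],[[0,0,0],[-0.2,-4,0],-1],[[0,0,0],[-0.2,-4,0],-1],[[0,0,0],[-0.2,-4,0],-1],[[0,0,0],[0,-3.3,0],-1],[[0,0,0],[0,0,0],-1],[[0,0,0],[0,0,0],-1],[[0,0,0],[0,0,0],-1]]'
python3 - <<'E'
from h import *
c=optics.get_calibration("wrist"); im=optics.get_image("wrist"); cv2.imwrite("pics/w4.png",im); np.save("w4.npy",c,allow_pickle=True)
E
```

```text
clock: 10.7
tcp_pos: [0.4222, -0.0422, 0.133]
ee_rot: [[1.0, 0.008, 0.0], [0.008, -1.0, -0.0], [0.0, 0.0, -1.0]]
ft_force: [-1.2, -0.5, -0.1]
finger_gap: 0.153
gripper_force: 39.3
```

View pics/w4.png

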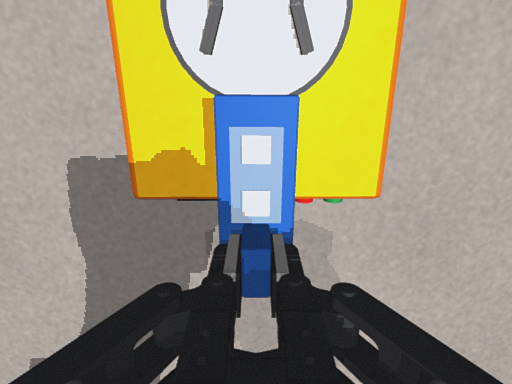

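The carrier is held straight over the rear of the deck, with its front edge at v≈96 (u 215–299). The rail mouths are ahead of it, at about (207,52) and (308,52).

Run:
```python
from h import *
c=np.load("w4.npy",allow_pickle=True).item(); im=cv2.imread("pics/w4.png"); h=cv2.cvtColor(im,cv2.COLOR_BGR2HSV); H,S,V=[h[...,i].astype(int) for i in range(3)]
m=(H>98)&(H<125)&(S>110)
for r in(100,112,124,170,190,210):
    w=np.where(m[r,205:310])[0]+205; P=ray(c,[[w.min()-.5,r],[w.max()+.5,r]],.1276)*1e3; print(r,P[:,0].mean().round(1),P[:,1].round(1),P[:,1].mean().round(2),np.ptp(P[:,1]).round(1))
w=np.where(m[:120,225])[0]; w2=np.where(m[:120,288])[0]; print("front",ray(c,[[225,w.min()-.5],[288,w2.min()-.5]],.1276))
dark=im.max(2)<130
for r in(4,10,20,30,40,46,50):
    L=np.where(dark[r,195:230])[0]+195; Q=np.where(dark[r,285:320])[0]+285
    P=ray(c,[[L.min()-.5,r],[L.max()+.5,r],[Q.min()-.5,r],[Q.max()+.5,r]],.056)*1e3; print(r,P[0,0].round(1),P[:,1].round(1),"mid in/out",P[1:3,1].mean().round(2),P[[0,3],1].mean().round(2))
o=(S>150)&(H>3)&(H<34)
for r in(30,110,185):
    w=np.where(o[r])[0]; P=ray(c,[[w.min()-.5,r],[w.max()+.5,r]],.05)*1e3; print("deck",P[0,0].round(1),P[:,1].round(1),P[:,1].mean().round(2))
```

```text
100 497.5 [-21.1 -60.5] -40.78 39.3
112 492.1 [-21.4 -60.3] -40.82 38.9
124 486.6 [-21.2 -60.5] -40.87 39.4
170 464.0 [-21.4 -60.7] -41.05 39.3
190 453.4 [-21.5 -60.7] -41.13 39.2
210 442.4 [-21.2 -60.7] -40.96 39.5
front [[ 0.49984934 -0.02649132  0.1276    ]
 [ 0.50006865 -0.05548932  0.1276    ]]
4 551.6 [-13.2 -19.5 -61.4 -69.6] mid in/out -40.46 -41.41
10 548.3 [ -9.9 -19.4 -61.6 -71. ] mid in/out -40.49 -40.49
20 542.7 [ -8.4 -17.3 -63.7 -72.6] mid in/out -40.54 -40.54
30 536.9 [ -6.9 -15.9 -65.3 -74.3] mid in/out -40.58 -40.58
40 531.1 [ -5.3 -13.7 -67.5 -76.6] mid in/out -40.63 -40.95
46 527.5 [ -3.9 -13.  -68.3 -77.5] mid in/out -40.66 -40.66
50 525.1 [ -3.7 -12.2 -69.1 -77.6] mid in/out -40.68 -40.68
deck 537.3 [  56.  -137.2] -40.6
deck 486.0 [  55.5 -137.6] -41.01
deck 429.8 [  54.6 -138.3] -41.85
```

```bash
python3 -m creep '[[[0,0,0],[0,0,2.5],-1],[[0,0,0],[0,0,2.3],-1],[[0,0,0],[0,0,1.3],-1],[[0,0,0],[0,0,0.5],-1],[[0,0,0],[0,0,0.3],-1],[[0,0,0],[0,0,0],-1],[[0,0,0],[0,0,0],-1]]'
```

```text
clock: 11.45
tcp_pos: [0.4225, -0.0417, 0.0641]
ee_rot: [[1.0, 0.008, 0.001], [0.008, -1.0, -0.0], [0.001, 0.0, -1.0]]
ft_force: [-0.4, 0.5, -0.6]
finger_gap: 0.155
gripper_force: 39.3
```

```bash
python3 -m creep '[[[0,0,0],[1,0,0],-1],[[0,0,0],[1.5,0,0],-1],[[0,0,0],[1.5,0,0],-1],[[0,0,0],[1,0,0],-1],[[0,0,0],[1,0,0],-1],[[0,0,0],[0,0,0],-1],[[0,0,0],[0,0,0],-1]]'
```

```text
clock: 12.15
tcp_pos: [0.4817, -0.0409, 0.0635]
ee_rot: [[1.0, 0.009, -0.001], [0.009, -1.0, -0.0], [-0.001, 0.0, -1.0]]
ft_force: [0.3, 0.5, 0.6]
finger_gap: 0.153
gripper_force: 39.3
```

```bash
python3 -m creep '[[[0,0,0],[0.7,0,0],-1],[[0,0,0],[1,0,0],-1],[[0,0,0],[1,0,0],-1],[[0,0,0],[1,0,0],-1],[[0,0,0],[0.7,0,0],-1],[[0,0,0],[0.5,0,0],-1],[[0,0,0],[0,0,0],-1],[[0,0,0],[0,0,0],-1],[[0,0,0],[0,0,0],-1]]'
python3 -m creep '[[[0,0,0],[0.15,0,0],-1],[[0,0,0],[0.15,0,0],-1],[[0,0,0],[0.15,0,0],-1],[[0,0,0],[0.1,0,0],-1],[[0,0,0],[0.1,0,0],-1],[[0,0,0],[0,0,0],-1],[[0,0,0],[0,0,0],-1]]'
```

```text
clock: 13.05
tcp_pos: [0.5308, -0.0405, 0.0636]
ee_rot: [[1.0, 0.009, -0.0], [0.009, -1.0, -0.0], [-0.0, 0.0, -1.0]]
ft_force: [0.3, 0.1, 0.2]
finger_gap: 0.149
gripper_force: 39.3
clock: 13.75
tcp_pos: [0.5376, -0.0404, 0.0636]
ee_rot: [[1.0, 0.009, -0.0], [0.009, -1.0, 0.0], [-0.0, -0.0, -1.0]]
ft_force: [0.3, -0.2, -0.4]
finger_gap: 0.157
gripper_force: 39.3
```

```bash
P='import sys'; python3 -m creep '[[[0,0,0],[0.1,0,0],-1],[[0,0,0],[0.1,0,0],-1],[[0,0,0],[0.1,0,0],-1],[[0,0,0],[0,0,0],-1],[[0,0,0],[0,0,0],-1]]' | sed -n '2p;4p'
python3 -m creep '[[[0,0,0],[0.05,0,0],-1],[[0,0,0],[0.05,0,0],-1],[[0,0,0],[0,0,0],-1]]'| sed -n '2p;4p'
```

```text
tcp_pos: [0.5406, -0.0404, 0.0636]
ft_force: [0.4, 0.7, 0.5]
tcp_pos: [0.5417, -0.0404, 0.0636]
ft_force: [-0.0, -0.5, -0.8]
```

```bash
python3 -m creep '[[[0,0,0],[0.05,0,0],-1],[[0,0,0],[0.03,0,0],-1],[[0,0,0],[0,0,0],-1]]'| sed -n '2p;4p'
python3 -m creep '[[[0,0,0],[0.05,0,0],-1],[[0,0,0],[0.02,0,0],-1],[[0,0,0],[0,0,0],-1]]'| sed -n '2p;4p'
```

```text
tcp_pos: [0.5425, -0.0403, 0.0636]
ft_force: [0.6, -0.4, -1.1]
tcp_pos: [0.5432, -0.0403, 0.0636]
ft_force: [1.0, 0.2, 0.5]
```

```bash
python3 -m creep '[[[0,0,0],[0.05,0,0],-1],[[0,0,0],[0,0,0],-1],[[0,0,0],[0,0,0],-1]]'| sed -n '2p;4p'
```

```text
tcp_pos: [0.5437, -0.0404, 0.0636]
ft_force: [-0.6, -0.4, -0.4]
```

```bash
python3 -m creep '[[[0,0,0],[0.05,0,0],-1],[[0,0,0],[0,0,0],-1],[[0,0,0],[0,0,0],-1]]'| sed -n '2p;4p'
```

```text
tcp_pos: [0.5437, -0.0404, 0.0635]
ft_force: [-4.3, 0.2, 1.5]
```

```bash
python3 -m creep '[[[0,0,0],[0.05,0,0],-1],[[0,0,0],[0,0,0],-1],[[0,0,0],[0,0,0],-1]]'| sed -n '2p;4p'
```

```text
tcp_pos: [0.5437, -0.0404, 0.0635]
ft_force: [-8.5, -0.5, 3.5]
```

Firm contact at about 8 N with the stop face at x≈0.621. I'll relieve the push, release the tab and go back up to the knob.

```bash
python3 -m creep '[[[0,0,0],[-0.07,0,0],-1],[[0,0,0],[0,0,0],-1],[[0,0,0],[0,0,0],-0.4],[[0,0,0],[0,0,0],-0.2],[[0,0,0],[0,0,0],0],[[0,0,0],[0,0,0],0],[[0,0,0],[0,0,-1],0],[[0,0,0],[0,0,-3],0],[[0,0,0],[0,0,-4],0],[[0,0,0],[0,0,-3],0],[[0,0,0],[0,0,-2],0],[[0,0,0],[0,0,-1],0],[[0,0,0],[0,0,0],0],[[0,0,0],[0,0,0],0]]'
python3 - <<'E'
from h import *
c=optics.get_calibration("wrist"); im=optics.get_image("wrist"); cv2.imwrite("pics/w5.png",im); np.save("w5.npy",c,allow_pickle=True)
for th in(.5,.6,.7): print(th,proj(c,[.6462-.045*np.cos(th)+.018*np.sin(th),-.040,.068+.018*np.cos(th)+.045*np.sin(th)]))
E
```

```text
clock: 17.45
tcp_pos: [0.5436, -0.0403, 0.2029]
ee_rot: [[1.0, 0.009, -0.001], [0.009, -1.0, -0.0], [-0.001, -0.0, -1.0]]
ft_force: [-0.7, 0.2, -0.4]
finger_gap: 0.499
gripper_force: 0.0
0.5 [[257.27879776  98.39923208]]
0.6 [[257.35325006  93.10533769]]
0.7 [[257.43109716  87.22248242]]
```

View pics/w5.png

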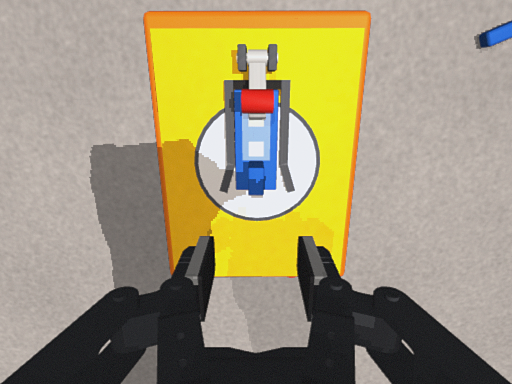

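The carrier sits against the stop at (256,140), and the raised knob is at (258,100). I'll press the knob down from above with shut fingertips and use the known knob-top height: TCP z≈0.0968 at 0.04 rad.

```bash
python3 -m creep '[[[0,0,0],[1.5,0,0],-1],[[0,0,0],[3,0,0],-1],[[0,0,0],[2,0,0],-1],[[0,0,0],[0.6,0,0],-1],[[0,0,0],[0,0,2],-1],[[0,0,0],[0,0,2.5],-1],[[0,0,0],[0,0,2],-1],[[0,0,0],[0,0,1],-1],[[0,0,0],[0,0,0.3],-1],[[0,0,0],[0,0,0],-1],[[0,0,0],[0,0,0],-1]]' 20
python3 -m creep '[[[0,0,0],[0,0,0.2],-1],[[0,0,0],[0,0,0.2],-1],[[0,0,0],[0,0,0.2],-1],[[0,0,0],[0,0,0.2],-1],[[0,0,0],[0,0,0],-1]]'
```

```text
clock: 18.6
tcp_pos: [0.6153, -0.0397, 0.1264]
ee_rot: [[1.0, 0.009, 0.001], [0.009, -1.0, -0.0], [0.001, 0.0, -1.0]]
ft_force: [-0.3, -0.2, -0.5]
finger_gap: 0.001
gripper_force: 0.0
clock: 19.1
tcp_pos: [0.6147, -0.0397, 0.1173]
ee_rot: [[1.0, 0.009, -0.0], [0.009, -1.0, 0.0], [-0.0, -0.0, -1.0]]
ft_force: [0.1, -0.2, 0.5]
finger_gap: -0.001
gripper_force: 0.0
```

```bash
python3 -m creep '[[[0,0,0],[0,0,0.15],-1],[[0,0,0],[0,0,0.15],-1],[[0,0,0],[0,0,0.15],-1],[[0,0,0],[0,0,0],-1]]'|sed -n '2p;4p'
python3 -m creep '[[[0,0,0],[-0.15,0,0.15],-1],[[0,0,0],[-0.15,0,0.15],-1],[[0,0,0],[-0.1,0,0.15],-1],[[0,0,0],[0,0,0],-1]]'|sed -n '2p;4p'
```

```text
tcp_pos: [0.6148, -0.0397, 0.1128]
ft_force: [0.1, -1.5, 0.5]
tcp_pos: [0.6107, -0.0398, 0.1091]
ft_force: [-4.7, 0.3, 10.3]
```

```bash
python3 -m creep '[[[0,0,0],[-0.15,0,0.15],-1],[[0,0,0],[-0.15,0,0.15],-1],[[0,0,0],[-0.1,0,0.15],-1],[[0,0,0],[-0.1,0,0.15],-1],[[0,0,0],[0,0,0],-1]]'|sed -n '2p;4p'
python3 -m creep '[[[0,0,0],[-0.05,0,0.1],-1],[[0,0,0],[-0.05,0,0.1],-1],[[0,0,0],[-0.05,0,0],-1],[[0,0,0],[0,0,0],-1]]'|sed -n '2p;4p'
```

```text
tcp_pos: [0.6048, -0.0398, 0.1029]
ft_force: [-9.7, 0.6, 12.9]
tcp_pos: [0.6034, -0.0399, 0.1009]
ft_force: [-7.9, -0.1, 9.9]
```

```bash
for i in 1; do python3 -m creep '[[[0,0,0],[0,0,0.1],-1],[[0,0,0],[0,0,0],-1]]'|sed -n '2p;4p'; done
python3 -m creep '[[[0,0,0],[0,0,0.1],-1],[[0,0,0],[0,0,0],-1]]'|sed -n '2p;4p'
```

```text
tcp_pos: [0.6031, -0.0399, 0.0998]
ft_force: [-8.0, 0.5, 11.2]
tcp_pos: [0.6036, -0.0399, 0.0989]
ft_force: [-7.3, -0.7, 10.2]
```

```bash
python3 -m creep '[[[0,0,0],[0,0,0.07],-1],[[0,0,0],[0,0,0],-1]]'|sed -n '2p;4p'
```

```text
tcp_pos: [0.6033, -0.0399, 0.0982]
ft_force: [-6.7, -0.0, 11.6]
```

```bash
python3 -m creep '[[[0,0,0],[0,0,0.05],-1],[[0,0,0],[0,0,0],-1]]'|sed -n '2p;4p'
```

```text
tcp_pos: [0.6032, -0.0399, 0.0977]
ft_force: [-10.6, -0.1, 14.4]
```

```bash
python3 -m creep '[[[0,0,0],[0,0,0.06],-1],[[0,0,0],[0,0,0],-1]]'|sed -n '2p;4p'
```

```text
tcp_pos: [0.603, -0.0399, 0.0972]
ft_force: [-4.5, 0.4, 12.2]
```

```bash
python3 -m creep '[[[0,0,0],[0,0,0.05],-1],[[0,0,0],[0,0,0],-1]]'|sed -n '2p;4p'
```

```text
tcp_pos: [0.6032, -0.0399, 0.0967]
ft_force: [-12.6, 0.5, 15.8]
```

The force rose from about 10 N to about 15 N and the knob top is at 0.0967, which matches 0.04 rad. I'll retract and check.

```bash
python3 -m creep '[[[0,0,0],[0,0,-0.5],-1],[[0,0,0],[0,0,-2],-1],[[0,0,0],[0,0,-4],-1],[[0,0,0],[0,0,-4],-1],[[0,0,0],[-2,0,-2],-1],[[0,0,0],[-2,0,0],-1],[[0,0,0],[0,0,0],-1],[[0,0,0],[0,0,0],-1]]'
python3 - <<'E'
from h import *
c=optics.get_calibration("wrist"); im=optics.get_image("wrist")
for th in(0,.04,.09,.15):
    C=[.6462-.045*np.cos(th)+.018*np.sin(th),-.040,.068+.018*np.cos(th)+.045*np.sin(th)]; print(th,proj(c,C))
h=cv2.cvtColor(im,cv2.COLOR_BGR2HSV); H,S,V=[h[...,i].astype(int) for i in range(3)]
k=blob(((H<6)|(H>174))&(S>170)&(np.arange(384)[:,None]<300)); v,u=np.where(k); print("knob",u.min(),u.max(),v.min(),v.max(),u.mean(),v.mean()); print("stop/front",proj(c,[[.6212,-.04,.058]]))
cv2.imwrite("pics/w6.png",cv2.resize(im[40:270,140:370],None,fx=2.5,fy=2.5))
E
```

```text
clock: 22.8
tcp_pos: [0.5646, -0.0402, 0.2216]
ee_rot: [[1.0, 0.009, 0.001], [0.009, -1.0, -0.0], [0.001, 0.0, -1.0]]
ft_force: [-0.5, -0.7, 0.2]
finger_gap: 0.002
gripper_force: 0.0
0 [[256.79391998 137.08056405]]
0.04 [[256.80957292 136.56837421]]
0.09 [[256.83033651 135.7979987 ]]
0.15 [[256.85698121 134.68040403]]
knob 244 270 127 145 256.8463073852295 136.00199600798402
stop/front [[256.88398466 111.66055466]]
```

View pics/w6.png

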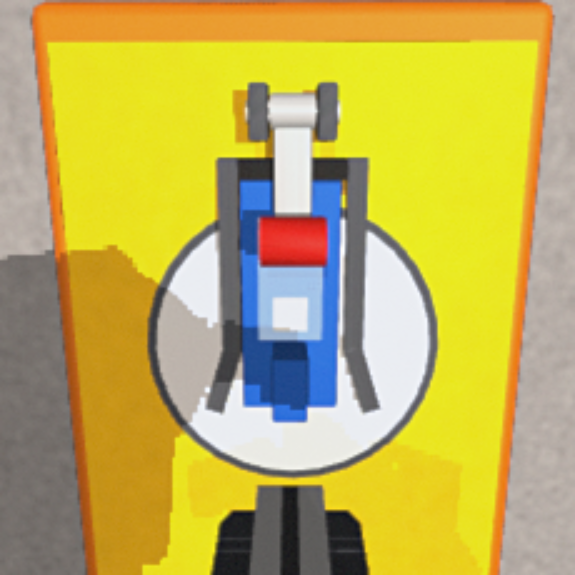

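The carrier front is flush with the stop bar at crop row 180, centred between the rails. The knob is down at (257,136) and the hand is clear, so I'm handing in.

```bash
python3 -c "
from plant import manip
print(manip.hand_in())"
```

```text
the job is handed in; nothing more can be done
None
```

The job is handed in (verdict not shown): the carrier was pushed against the end stop with about 8 N, and the clip is pressed down to about 0.04 rad, which I estimate puts 3–4 N of foot force on the carrier. The arm is clear, and it never came near the dishes, wash bottle or marker.

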